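# Roll the bearing sleeve up the loading stand and close the keeper

## Robot

A 6-joint arm with a two-finger parallel gripper is mounted at the origin on a cart in front of the work surface, level with it; the furniture and walls round the work are solid. World frame = base frame: x ahead of the robot, y to its left, z up, the work surface at z = 0. Lengths are in m, angles in degrees, forces in N, time in s.
With the tool pointing down it reaches from about 0.4 to 0.825 m from the base axis. Payload 7 kg.
Tool frame: the origin (TCP) lies on the centre line of the jaws, within the pads' length; the fingertips stand 11 mm ahead of it and the grasp point (between the pads) lies 8 mm behind it; z points along the fingers, y is the line along which they close (so a half turn about z gives the same grasp; the last joint's range is limited). The gripper opens to 88 mm and grips with 3 to 60 N. Pads are 19 mm wide; open, the fingers measure 130 mm over their backs; the gripper's body (78 mm by 193 mm) begins 47 mm behind the grasp point.
Start: joints at [83.371, 20.546, 0.682, 0, -70.136, -16.507], TCP at [0.265, 0.621, 0.238] pointing down, gripper open.
Joint ranges: [-176.03, 176.03], [-82.01, 121.73], [-58.28, 71.71], [-173.87, 95.51], [-174.79, -0.11], [-173.66, 173.66]. Speed limits (degrees/s): [136.94, 136.94, 172.46, 180, 180, 180].

## Interface

Orientations are given as [roll, pitch, yaw] about the fixed x, y, z axes, in that order (R = Rz(yaw) Ry(pitch) Rx(roll)).
In Python, from plant import r, capture, camera_model, job gives the robot as it stands.
- The arm moves only by the tool drive_tool, never from a script. Its argument "increments" is a list that holds one entry, the list of rows, each a list of 5 numbers: the gripper's target within -1 to 1 (fully open at 1, half-way at 0, shut at -1), then the shift along the tool's x, y, z scaled (see below), then the turn about the tool's z scaled (see below). In form: [[[gripper, tx, ty, tz, roll], ...]]. A call has 1 to 5 rows; each row is the pose to reach, as a shift and turn from the pose commanded when the call began, along the tool's axes at that moment, turning the shorter way round; what a row does not reach only later rows make up. The controller multiplies each number of a shift by 120 mm and each number of a turn by 360 degrees. A row lasts 1/8 s, in which the tool goes at most 62.5 mm and 10.7 degrees, less where a joint would pass 70% of its speed; a pose out of reach is approached as far as the arm can. A call with a number of a shift or a turn outside -1 to 1 is refused whole. A call with a gripper value outside its range is refused whole. The fingers move at their own pace and stop on an object; "squeeze" is the grip in N (left out, the last holds). Time passes only in rows, so rows that repeat a pose let the fingers close. It gives the time, the measured TCP pose, the force, the opening and the grip force at its end, in the units of the state.
- r.get_state(): the state, without advancing time (a new reading comes with each control period).
- capture(name): name is "side" or "top"; returns the picture (400x640x3 uint8, red, green, blue); there is no depth.
- camera_model(name): a dict with "camera_matrix" (3x3 intrinsics, pixels), "rvec" (rotation vector, rad) and "tvec" (3), from world to camera coordinates, as OpenCV has them. Camera axes: x right, y down, z forward; pixel columns grow to the right and rows downward; lengths in m; the calibration is good to about 2 mm. A picture is of the moment at which its call begins. camera_model takes no time and is no camera call.
- job.close_job(): hands the job in; it is judged then, once.
The state is a dict: "time_s": time; "joints": joint angles; "qd": joint speeds; "joint_torque": joint torques, N m; "tcp_pos": TCP position; "eef_rot": TCP orientation; "contact_force": force on the tool from outside, world axes, zero at the start; "moment": the same for the moment, N m; "gripper_width": finger opening in m; "gripper_force": force on a finger pad.
Only numpy, scipy, OpenCV 4.12 (cv2) and the standard library are available. Lean on these libraries where they do the work, as an engineer would, in place of code of your own. Each camera call takes 0.05 s, during which the arm holds its last target. There are 200 camera calls.

## Task

Without picking it up, push the steel sleeve lying at the foot of the small loading stand slowly up the ramp and over the crest until it rests against the stop plate, keeping behind it so that it never runs back or rolls away from you. Then push the swing arm round, as far as it goes, so that it closes across the track behind the sleeve. Leave the bush, the gear and the small carton beside the stand where they are.

Things in the scene. Friction and masses are not known exactly. Their poses are not given: they have to be found in the camera images.
- stand: Fixed grey painted metal loading stand, 257 x 104 mm. Origin: under its centre, on the table; x runs up the ramp to the stop, y to the left of that. Along x (mm): foot lip -131 to -125, 17 high; level foot pan to -65, 12 high; 9 degree ramp to the crest at +65; landing to the stop plate at +118. Track 92 mm wide between two 6 mm cheeks that stand 6 to 14 mm above it.
- stop_face (a point): Point on the face of the upright stop plate (75 mm high) towards the ramp, mid width, 50 mm above the table. Home against it, the sleeve's centre is 20 mm in front of the face and 50 mm above the table.
- sleeve_mid (a point): Centre of the loose plain steel sleeve (on its axis, mid length): 40 mm diameter, 80 mm long, about 0.4 kg, smooth. It lies across the foot pan, its axis (the point's y) roughly along the stand's y. It rolls freely, and runs back down the ramp if let go before the crest. The point turns as the sleeve rolls.
- keeper_pin (a point): In the black upright 10 mm pin on the end of the swing arm, 85 mm above the table (the pin rises from the arm to 100). The arm is a flat steel bar 8 mm thick, from 50 to 64 mm above the table, reaching 100 mm from its upright pivot (pin at 92 mm). The pivot is at x +66, y +72 mm of the stand, on its left side.
- keeper (a joint): Angle of the swing arm (rad): 0 open, pointing back down the ramp outside the left cheek; 1.571 closed, at its limit, pointing across the track (the stand's -y) behind the sleeve. Anticlockwise from above as it closes, over the ramp. Moves with about 1 N at the pin and stays where it is left.
- bush: Dark steel bush standing upright, 42 mm diameter, 62 mm high, loose. Origin: centre of its underside. Leave alone.
- gear: Dark pinion gear lying flat, 57 mm diameter, 30 mm high, loose. Origin: centre of its underside. Leave alone.
- carton: Small brown cardboard carton, 61 x 63 mm, 50 mm high, loose. Origin: centre of its underside. Leave alone.
- crest (a point): Top edge of the ramp, mid width, 33 mm above the table. Beyond it the landing slopes down at 5 degrees to the stop plate, so that the sleeve stays against the plate by itself.

How it is judged:
By the outcome, as a careful person would: the job done as asked, in the order asked, and still so for the second after the job is handed in, with the robot touching nothing.
It also fails if it takes over 56 s, if anything falls off the work surface, if the arm or the gripper's body presses on something with over 40 N, if the wrist force passes 120 N, or if a joint passes its speed limit or range.

## Working session

There is one attempt and no reset: what is moved stays moved. The work goes in short steps, Python scripts to look and compute and a tool call to move; the robot and the scene stay as the last step left them, time stands still between calls to the robot, and variables do not carry over. Pictures are saved under pics/ and viewed, at most 10 in all, crops included, and the job is handed in when it is done.

Besides the shell and the picture viewer there is one more tool, called after "Request:" as name(argument=value, ...) on one line, values as JSON. drive_tool: Moves the arm, as the interface text tells. Its arguments: {"type":"object","properties":{"increments":{"type":"array"},"squeeze":{"type":"number"}},"required":["increments"]}

```bash
mkdir -p pics; ls; python3 - <<'E'
from plant import r,capture,camera_model,job
import cv2,numpy as np
for n in("side","top"):
    im=capture(n); cv2.imwrite(f"pics/{n}0.png",cv2.cvtColor(im,cv2.COLOR_RGB2BGR))
    m=camera_model(n);R=cv2.Rodrigues(np.array(m["rvec"],float))[0];print(n,m["camera_matrix"],(-R.T@np.array(m["tvec"]).ravel()),R[2])
s=r.get_state();print(s)
E
```

```text
pics
side [[496.57918954   0.         318.54396576]
 [  0.         496.57918954 196.98610564]
 [  0.           0.           1.        ]] [ 0.19678352 -0.89120182  0.60833717] [ 0.2413105   0.83136233 -0.50060555]
top [[494.83658207   0.         321.14145473]
 [  0.         494.83658207 208.52308476]
 [  0.           0.           1.        ]] [ 0.38773302 -0.01983773  1.17674664] [ 4.46481275e-02  4.30036410e-04 -9.99002683e-01]
{'time_s': 0.1, 'joints': array([ 8.33711215e+01,  2.05855625e+01,  6.39011671e-01, -1.65812038e-02,
       -7.01361116e+01, -1.65086626e+01]), 'qd': array([ 0.05577343, -0.05155557,  0.09729961, -0.01343691, -0.05232757,
        0.09552201]), 'joint_torque': array([-2.46845695e-03, -5.84163237e+01,  2.93749398e+01,  7.01562837e+00,
        1.01862982e-02, -4.32853369e-05]), 'tcp_pos': array([0.26507987, 0.62031352, 0.23673988]), 'eef_rot': array([ 1.79916315e+02, -8.54559658e-03, -2.31431803e+01]), 'contact_force': array([ 0.5094975 , -0.09256546, -0.45472237]), 'moment': array([-0.00522772,  0.05236512, -0.01707362]), 'gripper_force': 0.0, 'gripper_width': 0.08762775585984477}
```

View pics/top0.png

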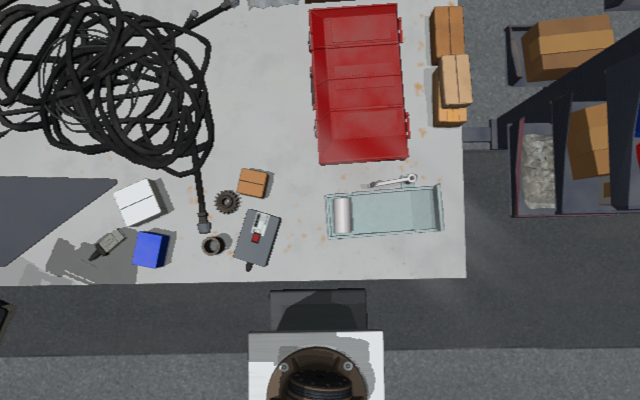

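View pics/side0.png

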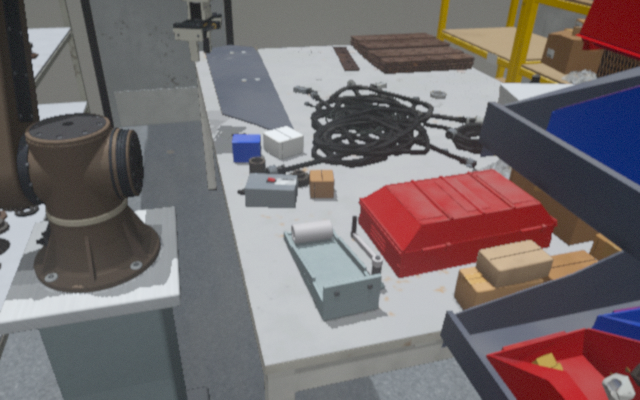

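The top view has the stand at about (325–440, 185–238) with its ramp running right (world -y). The sleeve is at (342,214), the pin near (373,184) and the pivot near (412,180). The bush, gear and carton are to the left at (213,244), (227,202) and (252,183). In the side view the pin is at (353,225), with the red case close behind it.

```bash
python3 - <<'E'
import cv2
t=cv2.imread("pics/top0.png");s=cv2.imread("pics/side0.png")
a=cv2.resize(t[140:250,300:460],None,fx=5,fy=5,interpolation=cv2.INTER_CUBIC)
b=cv2.resize(s[160:325,265:425],None,fx=3.6,fy=3.6,interpolation=cv2.INTER_CUBIC)
cv2.imwrite("pics/ct.png",a);cv2.imwrite("pics/cs.png",b)
E
```

```text
(no output)
```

View pics/ct.png

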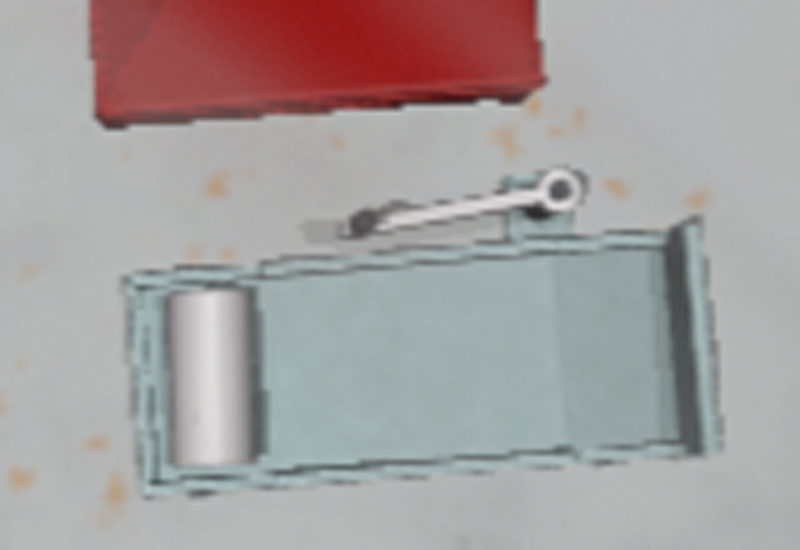

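View pics/cs.png

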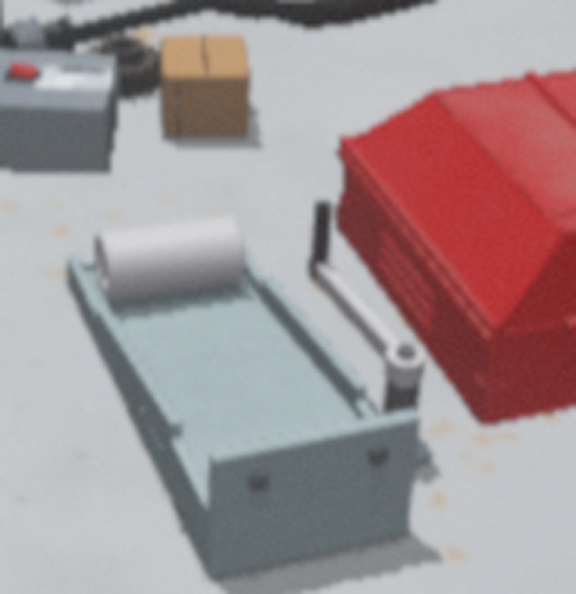

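```bash
cat > h.py <<'E'
import cv2,numpy as np
from plant import r,capture,camera_model
def ray(n,p):
    m=camera_model(n);R=cv2.Rodrigues(np.array(m["rvec"],float))[0];K=np.array(m["camera_matrix"])
    return -R.T@np.array(m["tvec"],float).ravel(), R.T@np.linalg.solve(K,[p[0],p[1],1])
def plane(n,p,z):
    c,d=ray(n,p);return c+d*(z-c[2])/d[2]
def tri(pt,ps):
    c1,d1=ray("top",pt);c2,d2=ray("side",ps)
    k=np.linalg.lstsq(np.c_[d1,-d2],c2-c1,rcond=None)[0];a=c1+k[0]*d1;b=c2+k[1]*d2
    return (a+b)/2,np.linalg.norm(a-b)
T=lambda x,y:(300+(x+.5)/5-.5,140+(y+.5)/5-.5)
S=lambda x,y:(265+(x+.5)/3.6-.5,160+(y+.5)/3.6-.5)
E
python3 - <<'E'
from h import *
np.set_printoptions(precision=4,suppress=True)
L=[((-.131,.052),plane("top",T(125,278),.018)),((-.131,-.052),plane("top",T(146,495),.018)),
((.126,.052),plane("top",T(702,217),.075)),((.126,-.052),plane("top",T(718,452),.075)),
((.126,-.052),plane("side",S(213,461),.075)),((.126,.052),plane("side",S(417,413),.075)),((.126,-.052),plane("side",S(215,577),0)),((-.131,-.052),plane("side",S(70,260),.018))]
A=np.array([l[0] for l in L]);B=np.array([l[1][:2] for l in L])
a,b=A-A.mean(0),B-B.mean(0);U,_,V=np.linalg.svd(a.T@b);R=(U@V).T
t=B.mean(0)-R@A.mean(0);print("yaw",np.degrees(np.arctan2(R[1,0],R[0,0])),"org",t);print((B-(A@R.T+t))*1000)
inv=lambda p:(R.T@(np.array(p)[:2]-t))*1000
print("pivot",inv(plane("top",T(561,190),.066)),inv(plane("side",S(404,354),.066)))
print("pin",*tri(T(365,222),S(322,205)),inv(tri(T(365,222),S(322,205))[0]),inv(plane("top",T(358,222),.1)),inv(plane("side",S(322,205),.1)))
for n,p in(("top",T(210,376)),):print("sleeve",inv(plane(n,p,.05)),inv(plane(n,T(212,290),.045)),inv(plane(n,T(209,465),.045)))
print("crest",inv(plane("top",T(556,350),.033)))
for nm,p,q in(("wallR",T(545,82),S(497,333)),("wallL",T(97,118),S(342,142))):
    X,e=tri(p,q);print(nm,X,e,inv(X))
for z in(.08,.1,.12,.14):print("ridge z",z,inv(plane("side",S(435,95),z)))
print("stop face world",t+R@[.118,0],"R",R)
np.savez("st.npz",R=R,t=t)
E
```

```text
yaw -86.42322962587649 org [ 0.4289 -0.162 ]
[[-1.913   0.0181]
 [ 0.0505 -1.4843]
 [ 0.7046 -1.2398]
 [-0.4491  1.1097]
 [-1.3432 -1.2399]
 [-2.2496  2.0459]
 [ 2.7408  2.1304]
 [ 2.4589 -1.3401]]
pivot [67.3044 70.5612] [69.3671 69.165 ]
pin [ 0.4883 -0.133   0.0986] 0.0015009397365661871 [-25.2603  61.126 ] [-28.7268  60.5465] [-23.1385  60.9696]
sleeve [-96.4992   0.119 ] [-92.1461  39.4882] [-100.0703  -40.2431]
crest [64.7428 -0.2097]
wallR [ 0.5543 -0.2197  0.0645] 0.0033471151148915263 [ 65.4157 121.6437]
wallL [ 0.5419 -0.0169  0.0643] 0.003881842284987666 [-137.7748  121.887 ]
ridge z 0.08 [-149.3235  190.2182]
ridge z 0.1 [-116.6696  172.5276]
ridge z 0.12 [-84.0157 154.837 ]
ridge z 0.14 [-51.3618 137.1464]
stop face world [ 0.4362 -0.2798] R [[ 0.0624  0.9981]
 [-0.9981  0.0624]]
```

Request:
drive_tool(increments=[[[-1,0.25,0.33,0,-0.025],[-1,0.5,0.66,0,-0.05],[-1,0.7,0.95,0,-0.0742]]], squeeze=20)

```text
time_s: 0.48
tcp_pos: [0.2979, 0.481, 0.2371]
eef_rot: [180.0, 0.0, 3.9]
contact_force: [0.2, 0.4, 0.9]
gripper_width: 0.0634
gripper_force: 0.0
```

Request:
drive_tool(increments=[[[-1,0.1,0.5,0,0],[-1,0.2,1,0,0]]])

```text
time_s: 0.72
tcp_pos: [0.3291, 0.3626, 0.2372]
eef_rot: [180.0, 0.0, 3.6]
contact_force: [0.9, 0.9, 0.9]
gripper_width: 0.0432
gripper_force: 0.0
```

Request:
drive_tool(increments=[[[-1,0.1,0.5,0,0],[-1,0.2,1,0,0]]])

```text
time_s: 0.98
tcp_pos: [0.3605, 0.2443, 0.2375]
eef_rot: [-180.0, -0.0, 3.6]
contact_force: [0.9, 0.3, 0.5]
gripper_width: 0.0235
gripper_force: 0.0
```

Request:
drive_tool(increments=[[[-1,0.1,0.5,0,0],[-1,0.2,1,0,0]]])

```text
time_s: 1.23
tcp_pos: [0.3919, 0.1261, 0.2377]
eef_rot: [-180.0, -0.0, 3.6]
contact_force: [1.5, 0.6, 0.2]
gripper_width: 0.0039
gripper_force: 0.0
```

Request:
drive_tool(increments=[[[-1,0.07,0.4,0,0],[-1,0.14,0.8,0,0],[-1,0.14,1,0,0],[-1,0.14,1,0,0]]])

```text
time_s: 1.72
tcp_pos: [0.4159, 0.0078, 0.2373]
eef_rot: [180.0, 0.0, 3.4]
contact_force: [0.6, -0.1, 0.4]
gripper_width: 0.0007
gripper_force: 0.0
```

Request:
drive_tool(increments=[[[-1,0,0,0.5,0],[-1,0,0,1,0]]])

```text
time_s: 1.98
tcp_pos: [0.4167, 0.0101, 0.1168]
eef_rot: [-179.9, -0.2, 3.6]
contact_force: [2.5, 0.8, -1.3]
gripper_width: 0.0001
gripper_force: 0.0
```

Request:
drive_tool(increments=[[[-1,0,0,0.35,0],[-1,0,0,0.6,0],[-1,0,0,0.68,0],[-1,0,0,0.68,0]]])

```text
time_s: 2.48
tcp_pos: [0.4163, 0.0097, 0.036]
eef_rot: [180.0, 0.0, 3.6]
contact_force: [0.9, 0.3, 0.6]
gripper_width: 0.0001
gripper_force: 0.0
```

```bash
cat >> h.py <<'E'
st=np.load("st.npz") 
def tcp():
    s=r.get_state();p=s["tcp_pos"];print("t",s["time_s"],"stand xy",(st["R"].T@(p[:2]-st["t"])*1000).round(1),"z",p[2].round(4),s["eef_rot"].round(1),s["contact_force"].round(1))
def snap(n,f,x0,x1,y0,y1,k):
    im=cv2.cvtColor(capture(n),cv2.COLOR_RGB2BGR)[y0:y1,x0:x1];cv2.imwrite(f"pics/{f}.png",cv2.resize(im,None,fx=k,fy=k,interpolation=cv2.INTER_CUBIC))
E
python3 -c "
from h import *
tcp();snap('side','s1',265,425,140,300,3.6)"
```

```text
t 2.475 stand xy [-172.1   -1.8] z 0.036 [180.    0.    3.6] [0.9 0.3 0.6]
```

View pics/s1.png

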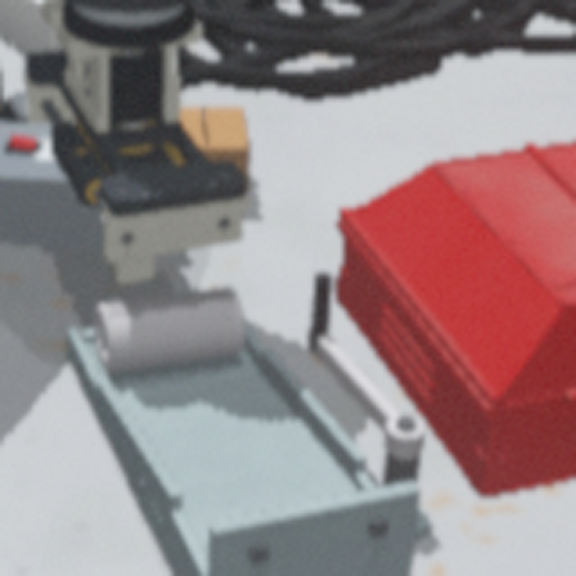

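The gripper is lowered behind the sleeve, with the finger at (137,265) in the crop and clear of everything. Next I close the gap.

Request:
drive_tool(increments=[[[-1,0,0.1,0,0],[-1,0,0.2,0,0],[-1,0,0.25,0,0],[-1,0,0.28,0,0],[-1,0,0.31,0,0]]])

```text
time_s: 3.15
tcp_pos: [0.4186, -0.0281, 0.036]
eef_rot: [-180.0, -0.0, 3.6]
contact_force: [0.5, 0.3, 0.9]
gripper_width: 0.0004
gripper_force: 0.0
```

```bash
python3 -c "
from h import *
tcp();snap('top','t1',300,460,140,250,5)"
```

```text
t 3.15 stand xy [-134.3   -1.9] z 0.036 [-180.    -0.     3.6] [0.5 0.3 0.9]
```

View pics/t1.png

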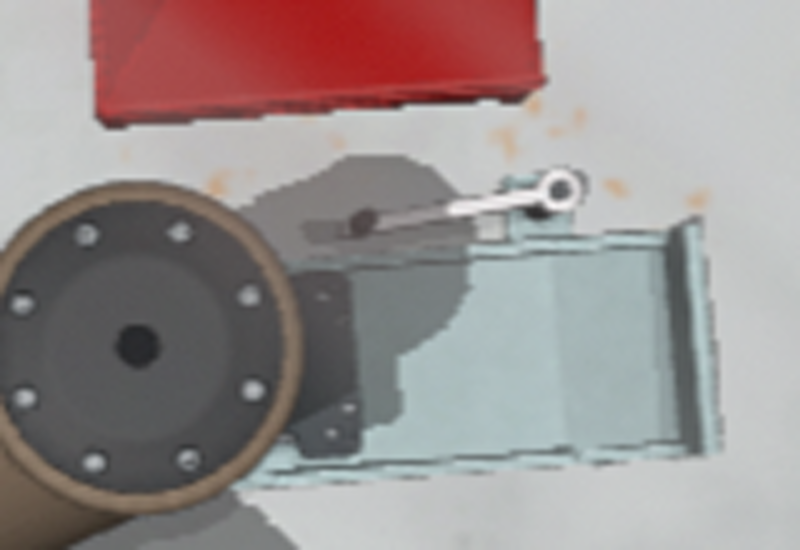

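The top view is blocked by the wrist, but the swing arm and stand haven't moved. Next is the slow push.

Request:
drive_tool(increments=[[[-1,0,0.04,0,0],[-1,0,0.08,0,0],[-1,0,0.12,0,0],[-1,0,0.16,0,0],[-1,0,0.2,0,0]]])

```text
time_s: 3.82
tcp_pos: [0.4201, -0.0521, 0.036]
eef_rot: [180.0, 0.0, 3.6]
contact_force: [0.0, -0.2, 0.8]
gripper_width: 0.0002
gripper_force: 0.0
```

Request:
drive_tool(increments=[[[-1,0,0.04,-0.003,0],[-1,0,0.08,-0.008,0],[-1,0,0.12,-0.014,0],[-1,0,0.16,-0.02,0],[-1,0,0.2,-0.026,0]]])

```text
time_s: 4.45
tcp_pos: [0.4218, -0.0759, 0.0392]
eef_rot: [-180.0, -0.0, 3.6]
contact_force: [0.9, 2.5, 1.9]
gripper_width: 0.0005
gripper_force: 1.3
```

```bash
python3 -c "
from h import *
tcp();snap('side','s2',265,425,140,300,3.6)"
```

```text
t 4.45 stand xy [-86.4  -1.7] z 0.0392 [-180.    -0.     3.6] [0.9 2.5 1.9]
```

View pics/s2.png

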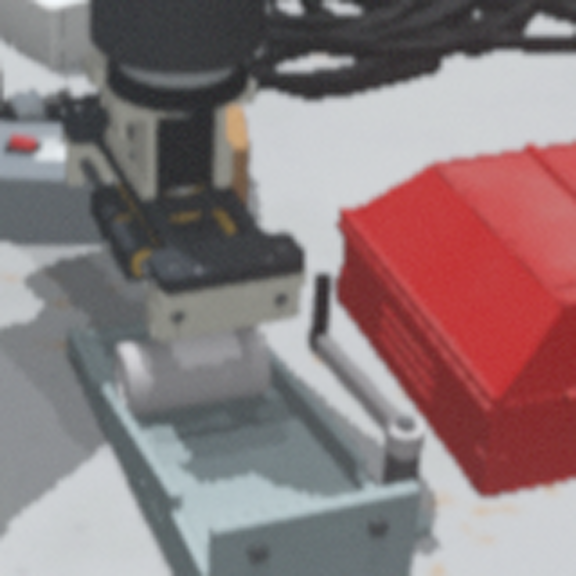

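The sleeve is straight against the finger at the start of the ramp, around (190,375), with about 2.5 N of push. I'll carry on up.

Request:
drive_tool(increments=[[[-1,0,0.04,-0.006,0],[-1,0,0.08,-0.012,0],[-1,0,0.12,-0.018,0],[-1,0,0.16,-0.024,0],[-1,0,0.2,-0.03,0]]])

```text
time_s: 5.12
tcp_pos: [0.4231, -0.1, 0.0427]
eef_rot: [180.0, 0.0, 3.6]
contact_force: [0.1, 2.9, 2.1]
gripper_width: 0.0002
gripper_force: 1.3
```

Request:
drive_tool(increments=[[[-1,0,0.04,-0.006,0],[-1,0,0.08,-0.012,0],[-1,0,0.12,-0.018,0],[-1,0,0.16,-0.024,0],[-1,0,0.2,-0.03,0]]])

```text
time_s: 5.75
tcp_pos: [0.4245, -0.1239, 0.0463]
eef_rot: [180.0, 0.0, 3.6]
contact_force: [-0.2, 2.1, 1.4]
gripper_width: 0.0002
gripper_force: 1.3
```

```bash
python3 -c "
from h import *
tcp();snap('side','s3',265,425,140,300,3.6)"
```

```text
t 5.75 stand xy [-38.3  -2. ] z 0.0463 [180.    0.    3.6] [-0.2  2.1  1.4]
```

View pics/s3.png

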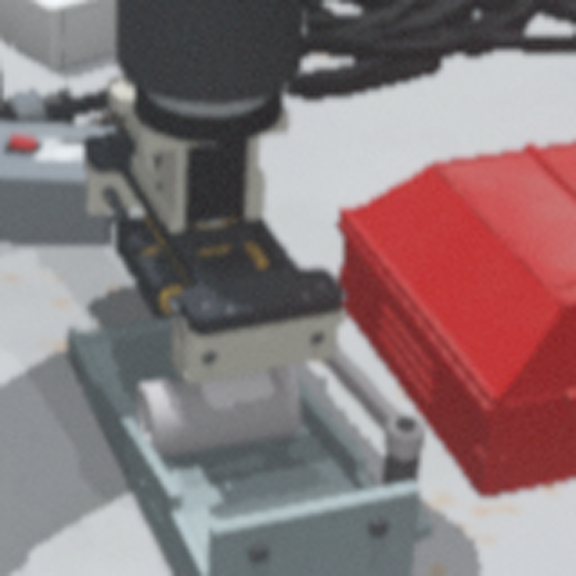

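The sleeve is square across the ramp at (220,410), with the finger behind it and clear of the pin.

Request:
drive_tool(increments=[[[-1,0,0.04,-0.006,0],[-1,0,0.08,-0.012,0],[-1,0,0.12,-0.018,0],[-1,0,0.16,-0.024,0],[-1,0,0.2,-0.03,0]]])

```text
time_s: 6.42
tcp_pos: [0.4261, -0.1479, 0.0499]
eef_rot: [-180.0, 0.0, 3.6]
contact_force: [0.2, 2.5, 0.5]
gripper_width: 0.0005
gripper_force: 1.3
```

Request:
drive_tool(increments=[[[-1,0,0.04,-0.006,0],[-1,0,0.08,-0.012,0],[-1,0,0.12,-0.018,0],[-1,0,0.16,-0.024,0],[-1,0,0.2,-0.03,0]]])

```text
time_s: 7.05
tcp_pos: [0.4276, -0.1718, 0.0535]
eef_rot: [180.0, -0.0, 3.6]
contact_force: [0.3, 1.6, 1.4]
gripper_width: 0.0005
gripper_force: 1.3
```

Request:
drive_tool(increments=[[[-1,0,0.04,-0.004,0],[-1,0,0.08,-0.008,0],[-1,0,0.12,-0.008,0],[-1,0,0.18,-0.008,0],[-1,0,0.25,-0.008,0]]])

```text
time_s: 7.68
tcp_pos: [0.4293, -0.2021, 0.0544]
eef_rot: [180.0, 0.0, 3.6]
contact_force: [0.3, 2.1, 0.8]
gripper_width: 0.0007
gripper_force: 0.9
```

Request:
drive_tool(increments=[[[-1,0,0.04,0,0],[-1,0,0.08,0,0],[-1,0,0.1,0,0],[-1,0,0.11,0,0],[-1,0,0.12,0,0]]])

```text
time_s: 8.3
tcp_pos: [0.4303, -0.2158, 0.0545]
eef_rot: [-180.0, -0.0, 3.6]
contact_force: [1.3, 1.2, 0.1]
gripper_width: 0.0004
gripper_force: 0.5
```

```bash
python3 -c "
from h import *
tcp();snap('side','s4',265,425,140,300,3.6)"
```

```text
t 8.3 stand xy [53.8 -1.9] z 0.0545 [-180.    -0.     3.6] [1.3 1.2 0.1]
```

View pics/s4.png

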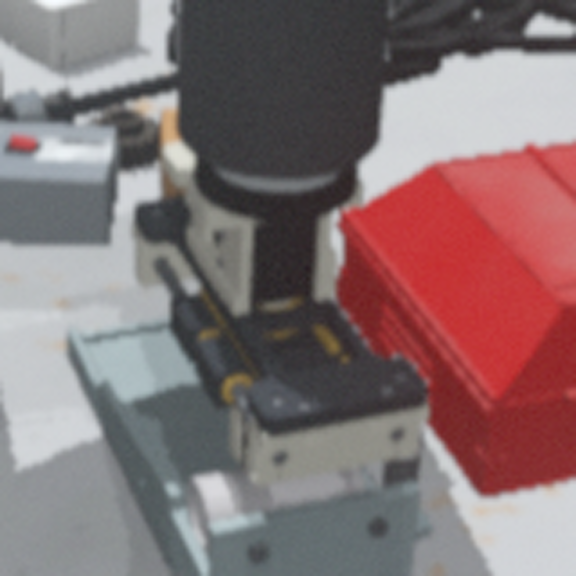

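The sleeve is past the crest at around (270,490), next to the stop plate. I'll push gently until it seats.

Request:
drive_tool(increments=[[[-1,0,0.01,0,0],[-1,0,0.02,0,0],[-1,0,0.025,0,0],[-1,0,0.025,0,0]]])

```text
time_s: 8.85
tcp_pos: [0.4305, -0.2189, 0.0544]
eef_rot: [180.0, -0.0, 3.6]
contact_force: [-0.8, 0.6, 0.1]
gripper_width: 0.0004
gripper_force: 0.2
```

Request:
drive_tool(increments=[[[-1,0,0.008,0,0],[-1,0,0.016,0,0],[-1,0,0.024,0,0],[-1,0,0.024,0,0]]])

```text
time_s: 9.35
tcp_pos: [0.4307, -0.2218, 0.0544]
eef_rot: [180.0, 0.0, 3.6]
contact_force: [0.3, 0.7, 0.6]
gripper_width: 0.0006
gripper_force: 0.1
```

Request:
drive_tool(increments=[[[-1,0,0.01,0,0],[-1,0,0.02,0,0],[-1,0,0.03,0,0],[-1,0,0.03,0,0]]])

```text
time_s: 9.85
tcp_pos: [0.4305, -0.225, 0.0543]
eef_rot: [-180.0, 0.0, 3.6]
contact_force: [-1.1, 4.7, 2.9]
gripper_width: -0.0
gripper_force: 2.4
```

Contact force rose at the end, so the sleeve is seated against the plate. Next I back away and lift.

Request:
drive_tool(increments=[[[-1,0,-0.05,0,0],[-1,0,-0.2,0,0],[-1,0,-0.2,-0.4,0],[-1,0,-0.2,-0.8,0],[-1,0,-0.2,-0.8,0]]])

```text
time_s: 10.48
tcp_pos: [0.4319, -0.2016, 0.1543]
eef_rot: [179.9, -0.4, 3.6]
contact_force: [0.7, 0.0, -0.2]
gripper_width: 0.0
gripper_force: 0.0
```

```bash
python3 -c "
from h import *
tcp()"
```

```text
t 10.475 stand xy [39.7  0.6] z 0.1543 [179.9  -0.4   3.6] [ 0.7  0.  -0.2]
```

Request:
drive_tool(increments=[[[-1,0.3,-0.22,0,0],[-1,0.6,-0.45,0,0],[-1,0.73,-0.55,0,0],[-1,0.73,-0.55,0,0]]])

```text
time_s: 10.98
tcp_pos: [0.5129, -0.1293, 0.1496]
eef_rot: [180.0, 0.1, 3.7]
contact_force: [-0.4, -0.7, -0.6]
gripper_width: 0.0003
gripper_force: 0.0
```

```bash
cat >> h.py <<'E'
def sleeve():
    a=cv2.cvtColor(cv2.imread("pics/top0.png"),cv2.COLOR_BGR2RGB);b=capture("top")
    for nm,im in(("old",a),("new",b)):
        x=im.astype(int);m=((x[...,1]-x[...,0])<6)&(x.sum(2)>330)
        q=np.zeros_like(m);poly=[st["t"]+st["R"]@np.array(v) for v in((-.12,.044),(.13,.044),(.13,-.044),(-.12,-.044))]
        mm=camera_model("top");pp=cv2.projectPoints(np.array([[*v,.05] for v in poly]),np.array(mm["rvec"],float),np.array(mm["tvec"],float),np.array(mm["camera_matrix"]),None)[0].reshape(-1,2)
        k=np.zeros(m.shape,np.uint8);cv2.fillPoly(k,[pp.round().astype(int)],1);m=(m&(k>0)).astype(np.uint8)
        n,l,s,c=cv2.connectedComponentsWithStats(m)
        for i in range(1,n):
            if s[i,4]>60:
                w=(st["R"].T@(plane("top",c[i],.06)[:2]-st["t"])*1000).round(1);print(nm,s[i],c[i].round(1),"stand",w)
E
python3 -c "
from h import *
tcp();sleeve()"
```

```text
t 10.975 stand xy [-27.4  86. ] z 0.1496 [1.8e+02 1.0e-01 3.7e+00] [-0.4 -0.7 -0.6]
old [333 198  17  35 564] [341.4 215. ] stand [-97.4  -0.5]
new [418 193  20  36 610] [427.3 210.5] stand [96.7 -6.1]
```

The sleeve measures about x = +97 in stand coordinates, so it's home. Next I go down beside the pin and push it across.

Request:
drive_tool(increments=[[[-1,0,0,0.3,0],[-1,0,0,0.55,0],[-1,0,0,0.55,0]]])

```text
time_s: 11.4
tcp_pos: [0.51, -0.1308, 0.0826]
eef_rot: [-180.0, 0.3, 3.5]
contact_force: [-0.1, -0.0, 0.6]
gripper_width: 0.0004
gripper_force: 0.0
```

Request:
drive_tool(increments=[[[-1,-0.06,0,0,0],[-1,-0.12,0.01,0,0],[-1,-0.18,0.02,0,0],[-1,-0.24,0.04,0,0],[-1,-0.3,0.06,0,0]]])

```text
time_s: 12.02
tcp_pos: [0.477, -0.1396, 0.0848]
eef_rot: [180.0, -0.0, 3.6]
contact_force: [1.2, -0.0, 0.3]
gripper_width: 0.0004
gripper_force: 0.5
```

Request:
drive_tool(increments=[[[-1,-0.06,0.03,0,0],[-1,-0.12,0.07,0,0],[-1,-0.18,0.11,0,0],[-1,-0.24,0.16,0,0],[-1,-0.28,0.2,0,0]]])

```text
time_s: 12.65
tcp_pos: [0.4451, -0.166, 0.0845]
eef_rot: [180.0, -0.0, 3.6]
contact_force: [1.2, -0.3, -0.3]
gripper_width: 0.0002
gripper_force: 1.1
```

```bash
python3 -c "
from h import *
tcp()
im=capture('side').astype(int);k=im.sum(2)<150
k=k[195:275,330:400].astype(np.uint8);n,l,s,c=cv2.connectedComponentsWithStats(k)
print([(s[i],c[i]+[330,195]) for i in range(1,n) if s[i,4]>15])"
```

```text
t 12.65 stand xy [ 5.  15.9] z 0.0845 [180.   -0.    3.6] [ 1.2 -0.3 -0.3]
[]
```

Request:
drive_tool(increments=[[[-1,0.04,0,0,0],[-1,0.04,-0.15,0,0],[-1,0.04,-0.29,0,0],[-1,-0.07,-0.29,0,0],[-1,-0.14,-0.29,0,0]]])

```text
time_s: 13.32
tcp_pos: [0.4251, -0.1319, 0.0842]
eef_rot: [-180.0, 0.1, 3.6]
contact_force: [-0.3, -0.4, -0.5]
gripper_width: 0.0002
gripper_force: 0.0
```

Request:
drive_tool(increments=[[[-1,0,0.06,0,0],[-1,0,0.12,0,0],[-1,-0.02,0.18,0,0],[-1,-0.04,0.24,0,0],[-1,-0.06,0.3,0,0]]])

```text
time_s: 13.95
tcp_pos: [0.4211, -0.1688, 0.0843]
eef_rot: [180.0, 0.0, 3.6]
contact_force: [-0.6, 1.5, 0.3]
gripper_width: 0.0006
gripper_force: 0.5
```

Request:
drive_tool(increments=[[[-1,-0.02,0.05,0,0],[-1,-0.04,0.1,0,0],[-1,-0.06,0.15,0,0],[-1,-0.07,0.19,0,0],[-1,-0.08,0.22,0,0]]])

```text
time_s: 14.58
tcp_pos: [0.4136, -0.1955, 0.0846]
eef_rot: [180.0, -0.0, 3.6]
contact_force: [-0.8, 1.1, -0.2]
gripper_width: 0.0005
gripper_force: 0.2
```

```bash
python3 -c "
from h import *
tcp()"
```

```text
t 14.575 stand xy [ 32.5 -17.3] z 0.0846 [180.   -0.    3.6] [-0.8  1.1 -0.2]
```

Request:
drive_tool(increments=[[[-1,-0.01,0.03,0,0],[-1,-0.02,0.06,0,0],[-1,-0.02,0.08,0,0],[-1,-0.02,0.09,0,0],[-1,-0.02,0.1,0,0]]])

```text
time_s: 15.2
tcp_pos: [0.4116, -0.2073, 0.0844]
eef_rot: [-180.0, 0.0, 3.6]
contact_force: [-0.2, 0.1, -0.3]
gripper_width: 0.0004
gripper_force: 0.3
```

Request:
drive_tool(increments=[[[-1,0,0.008,0,0],[-1,0,0.016,0,0],[-1,0,0.016,0,0]]])

```text
time_s: 15.58
tcp_pos: [0.4116, -0.2085, 0.0843]
eef_rot: [-179.9, 0.0, 3.6]
contact_force: [-1.5, 6.9, 1.4]
gripper_width: 0.0003
gripper_force: 3.7
```

Request:
drive_tool(increments=[[[-1,0,0.01,0,0],[-1,0,0.015,0,0],[-1,0,0.015,0,0]]])

```text
time_s: 15.95
tcp_pos: [0.4117, -0.2092, 0.0842]
eef_rot: [-179.9, 0.0, 3.5]
contact_force: [-1.8, 17.4, 5.5]
gripper_width: 0.0002
gripper_force: 8.7
```

The arm is at its hard limit. I'll back straight off, lift and move away.

Request:
drive_tool(increments=[[[-1,0,-0.05,0,0],[-1,0,-0.25,0,0],[-1,0,-0.25,-0.5,0],[-1,0,-0.25,-1,0],[-1,0,-0.25,-1,0]]])

```text
time_s: 16.58
tcp_pos: [0.4131, -0.1815, 0.2094]
eef_rot: [179.9, -0.5, 3.6]
contact_force: [0.4, -0.7, -1.1]
gripper_width: 0.0003
gripper_force: 0.0
```

Request:
drive_tool(increments=[[[-1,0,-0.4,0,0],[-1,0,-0.8,0,0],[-1,0,-1,0,0],[-1,0,-1,0,0]]])

```text
time_s: 17.08
tcp_pos: [0.4024, -0.0602, 0.2042]
eef_rot: [180.0, -0.0, 3.7]
contact_force: [-0.2, 0.5, -0.1]
gripper_width: 0.0006
gripper_force: 0.0
```

```bash
python3 -c "
from h import *
tcp();sleeve();snap('top','t2',190,460,160,260,2.9)
a=cv2.imread('pics/t2.png');snap('side','s5',225,425,155,315,2.5);b=cv2.imread('pics/s5.png')
h=np.zeros((a.shape[0]+300,800,3),np.uint8);b=cv2.resize(b,(375,300));h[:a.shape[0],:a.shape[1]]=a;h[a.shape[0]:,:375]=b;cv2.imwrite('pics/fin.png',h)"
```

```text
t 17.075 stand xy [-103.3  -20. ] z 0.2042 [180.   -0.    3.7] [-0.2  0.5 -0.1]
old [333 198  17  35 564] [341.4 215. ] stand [-97.4  -0.5]
new [411 190   6  27 106] [413.5 203.8] stand [67.  11.5]
new [389 192  11  39  96] [396.1 210.2] stand [26.6  0.3]
new [418 193  20  36 577] [427.7 211. ] stand [97.6 -7.1]
```

View pics/fin.png

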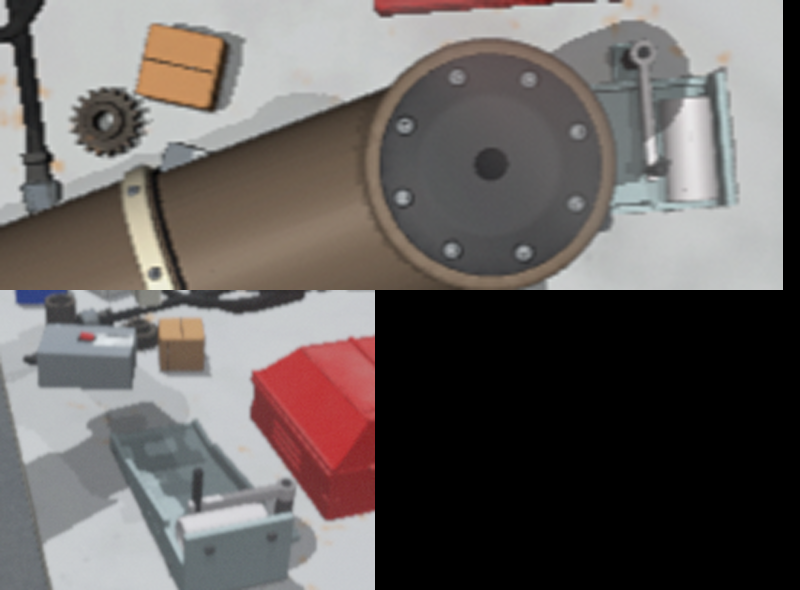

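The sleeve is against the stop plate at about (692,150). The swing arm is closed across the track behind it, with its pin at (655,165). The gear, carton and bush haven't moved, and the robot is clear.

```bash
python3 -c "
from plant import job
print(job.close_job())"
```

```text
the job is handed in; nothing more can be done
None
```

The sleeve rests against the stop plate, the swing arm is closed to its limit behind it, the bush, gear and carton were not touched, and the job was handed in after about 17 s of the 56 s allowed.

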